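# Pump up the uncharged hand pump

## Robot

A 6-joint arm with a two-finger parallel gripper is mounted at the origin on a cart in front of the work surface, level with it; the furniture and walls round the work are solid. World frame = base frame: x ahead of the robot, y to its left, z up, the work surface at z = 0. Lengths are in m, angles in degrees, forces in N, time in s.
With the tool pointing down it reaches from about 0.35 to 0.725 m from the base axis. Payload 4.3 kg.
Tool frame: the origin (TCP) lies between the finger pads; the fingertips stand 25 mm ahead of it and the grasp point (between the pads) lies 6 mm ahead of it; z points along the fingers, y is the line along which they close (so a half turn about z gives the same grasp; the last joint's range is limited). The gripper opens to 85 mm and grips with 20 to 120 N. Pads are 22 mm wide; open, the fingers measure 114 mm over their backs; the gripper's body (76 mm by 85 mm) begins 54 mm behind the grasp point. The pads swing forward as they close: fully open they stand 13 mm farther back than shut.
Start: joints at [-76.221, 21.618, 4.641, 73.018, 0, 83.68], TCP at [0.198, -0.54, 0.256] pointing down, gripper open.
Joint ranges: [-156.06, 156.06], [-48.1, 94.91], [-58.44, 69.94], [-101.28, 121.22], [-78.64, 73.56], [-180, 180]. Speed limits (degrees/s): [147.25, 147.25, 180, 180, 180, 180].

## Interface

Orientations are given as a 3x3 rotation matrix whose columns are the frame's x, y, z axes.
In Python, from workcell import env gives the robot as it stands.
- The arm moves only by the tool apply_moves, never from a script. Its argument "moves" is a list of rows, each an object with "travel": the shift along the tool's x, y, z in m, a list of three; "rot": the turn, a rotation vector about the tool's x, y, z in degrees, a list of three. In form: [{"travel": [dx, dy, dz], "rot": [ax, ay, az]}, ...]. A call has 1 to 5 rows; each row is the pose to reach, as a shift and turn from the pose commanded when the call began, along the tool's axes at that moment; what a row does not reach only later rows make up. A row lasts 1/12 s, in which the tool goes at most 41.7 mm and 7.16 degrees, less where a joint would pass 70% of its speed; a pose out of reach is approached as far as the arm can. A call with a gripper value outside its range is refused whole. "hand" is the closure, from 0 (fully open) to 1 (shut), set as the call begins (left out, the last holds). The fingers move at their own pace and stop on an object; "grip_force" is the grip in N (left out, the last holds). Time passes only in rows, so rows that repeat a pose let the fingers close. It gives the time, the measured TCP pose, the force, the opening and the grip force at its end, in the units of the state.
- env.state(): the state, without advancing time (a new reading comes with each control period).
- env.get_image(name): name is "scene" or "top" or "wrist"; returns a dict with "pixels" (480x640x3 uint8, blue, green, red), "range_z" (480x640 float32, m along the optical axis (not along the pixel's ray), 0 where there is no reading), "fovy" (degrees; the focal length in pixels is half the picture's height over the tangent of half this angle, whatever the lens; pixels are square), "cx", "cy" (the principal point, pixels), "dist" ([k1, k2, p1, p2, k3] as OpenCV has them; the pictures are not rectified), "R" (3x3) and "t" (3): a world point X has camera coordinates R X + t. Camera axes: x right, y down, z forward; pixel columns grow to the right and rows downward; lengths in m; the calibration is good to about 2 mm. A picture is of the moment at which its call begins.
- env.job_done(): hands the job in; it is judged then, once.
The state is a dict: "time": time; "joints": joint angles; "dq": joint speeds; "joint_efforts": joint torques, N m; "position": TCP position; "ee_rot": TCP orientation; "ft_force": force on the tool from outside, world axes, zero at the start; "moment": the same for the moment, N m; "finger_gap": finger opening in m; "finger_force": force on a finger pad.
Only numpy, scipy, OpenCV 4.12 (cv2) and the standard library are available. Lean on these libraries where they do the work, as an engineer would, in place of code of your own. Each camera call takes 0.05 s, during which the arm holds its last target. There are 200 camera calls.

## Task

Two identical hand pumps stand on the bench; one is already charged, its indicator pin standing fully out. With the fingertips, press the black knob of the other pump fully down and let it come fully up again, over and over, until its indicator pin stands fully out too, and leave its knob up. Only push the knob, gently against its stop: do not grip, lift or shove the pump, do not touch the pins, and leave the charged pump and everything else where it is.

Things in the scene. Friction and masses are not known exactly. Their poses are not given: they have to be found in the camera images.
- pump_a: hand pump that is to be pumped up (its pin is in or only partly out): dark steel foot plate 135 x 95 mm on rubber feet, grey housing 100 x 56 mm whose top is 97.5 mm above the bench, about 1.5 kg, standing loose on the bench. Origin: centre of its underside; z up; the black push knob stands at its +x end (22 mm from the origin), the indicator pin at its -x end (34 mm from the origin)
- knob_a: black round push knob on top of the plunger of pump_a, 32 mm in diameter, flat on top (27 mm), 18 mm thick; origin: centre of its top face, 185 mm above the bench at rest, 167 mm when pressed fully down; z up
- plunger_a (a joint): travel of the plunger of pump_a, m: 0 = fully up (at rest), 0.018 = pressed fully down against its stop. It moves straight down and a spring brings it back by itself: about 5 N at the top, 10 to 12 N at the bottom
- pin_cap_a: steel cap, 16 mm in diameter, on top of the indicator pin (10 mm in diameter) of pump_a; origin: centre of its top face, 106 mm above the bench when fully in, 154 mm when fully out
- pin_a (a joint): how far the indicator pin of pump_a stands out, m: 0 = in, 0.048 = fully out (a brass ring on the pin then shows just above its sleeve). Every full stroke of the plunger (right down, then right up again) ratchets it out by about 12 mm (the first stroke by 4 to 16 mm); short strokes (under 16 mm) may move nothing. It rises while the plunger comes up and stays where it is left; once it is fully out, more strokes do nothing. It starts between 0 and 0.018: 3 or 4 strokes
- pump_b: hand pump that is already charged (its pin stands fully out), the same model as pump_a; leave it alone: dark steel foot plate 135 x 95 mm on rubber feet, grey housing 100 x 56 mm whose top is 97.5 mm above the bench, about 1.5 kg, standing loose on the bench. Origin: centre of its underside; z up; the black push knob stands at its +x end (22 mm from the origin), the indicator pin at its -x end (34 mm from the origin)
- knob_b: black round push knob on top of the plunger of pump_b, 32 mm in diameter, flat on top (27 mm), 18 mm thick; origin: centre of its top face, 185 mm above the bench at rest, 167 mm when pressed fully down; z up
- plunger_b (a joint): travel of the plunger of pump_b, m: 0 = fully up (at rest), 0.018 = pressed fully down against its stop
- pin_cap_b: steel cap, 16 mm in diameter, on top of the indicator pin (10 mm in diameter) of pump_b; origin: centre of its top face, 106 mm above the bench when fully in, 154 mm when fully out
- pin_b (a joint): how far the indicator pin of pump_b stands out, m: at about 0.048 (fully out) from the start
- vial_1: bystander: small capped glass vial, 21 mm wide, 51 mm tall; loose; origin: centre of its underside
- vial_3: bystander: small capped glass vial, 21 mm wide, 51 mm tall; loose; origin: centre of its underside
- erlenmeyer_2: bystander: conical glass flask, 64 mm wide, 112 mm tall; loose; origin: centre of its underside
- tape_roll_1: bystander: roll of crepe tape lying flat, 60 mm wide, 19 mm tall; loose; origin: centre of its underside
- beaker_2: bystander: small glass beaker, 55 mm wide, 70 mm tall; loose; origin: centre of its underside
- stopper_1: bystander: rubber stopper, 33 mm wide, 28 mm tall; loose; origin: centre of its underside

How it is judged:
By the outcome, as a careful person would: the job done as asked, in the order asked, and still so for the second after the job is handed in, with the robot touching nothing.
It also fails if it takes over 42 s, if anything falls off the work surface, if the arm or the gripper's body presses on something with over 40 N, if the wrist force passes 120 N, or if a joint passes its speed limit or range.

## Working session

There is one attempt and no reset: what is moved stays moved. The work goes in short steps, Python scripts to look and compute and a tool call to move; the robot and the scene stay as the last step left them, time stands still between calls to the robot, and variables do not carry over. Pictures are saved under pics/ and viewed, at most 10 in all, crops included, and the job is handed in when it is done.

Besides the shell and the picture viewer there is one more tool, called after "Emit:" as name(argument=value, ...) on one line, values as JSON. apply_moves: Moves the arm, as the interface text tells. Its arguments: {"type":"object","properties":{"moves":{"type":"array","items":{"type":"object","properties":{"travel":{"type":"array","items":{"type":"number"}},"rot":{"type":"array","items":{"type":"number"}}}}},"hand":{"type":"number"},"grip_force":{"type":"number"}},"required":["moves"]}

```bash
mkdir -p pics; cat > h.py <<'E'
import numpy as np, cv2
from workcell import env
def pts(im):
    f=240/np.tan(np.radians(im["fovy"]/2)); K=np.array([[f,0,im["cx"]],[0,f,im["cy"]],[0,0,1]])
    h,w=im["range_z"].shape
    uv=np.stack(np.meshgrid(np.arange(w),np.arange(h)),-1).reshape(-1,1,2).astype(np.float64)
    n=cv2.undistortPoints(uv,K,np.array(im["dist"],float)).reshape(h,w,2)
    z=im["range_z"].astype(float)
    c=np.dstack([n*z[...,None],z])
    P=(c-np.array(im["t"]))@np.array(im["R"])
    P[z==0]=np.nan
    return P
E
python3 - <<'E'
from h import *
for n in("scene","top"):
    im=env.get_image(n); cv2.imwrite(f"pics/{n}1.png",im["pixels"]); np.savez(f"{n}1.npz",P=pts(im),px=im["pixels"])
s=env.state(); print(s)
P=np.load("top1.npz")["P"]
Z=P[...,2]
for lo,hi in((.175,.195),(.145,.165),(.1,.125),(.09,.1)):
    m=((Z>lo)&(Z<hi)).astype(np.uint8)
    k,l,st,c=cv2.connectedComponentsWithStats(m)
    for i in range(1,k):
        if st[i,4]>15: print(lo,st[i],c[i].round(),np.nanmedian(P[l==i],0).round(4))
E
```

```text
{'time': 0.1, 'joints': array([-7.62217196e+01,  2.16564827e+01,  4.57204717e+00,  7.30194562e+01,
       -2.91003255e-03,  8.36812750e+01]), 'dq': array([-0.00419883, -0.18135092,  0.20692904, -0.05027971,  0.00426314,
       -0.05662007]), 'joint_efforts': array([ 1.29983848e-03, -4.64692390e+01,  2.70583409e+01,  1.20897856e-02,
       -1.11790550e-04, -4.01928730e-06]), 'position': array([ 0.19744805, -0.5394611 ,  0.25547639]), 'ee_rot': array([[ 9.39112233e-01,  3.43610220e-01, -4.81182150e-04],
       [ 3.43610524e-01, -9.39110616e-01,  1.74897980e-03],
       [ 1.49084069e-04, -1.80782758e-03, -9.99998355e-01]]), 'ft_force': array([ 0.81796882, -0.10765467,  0.4150383 ]), 'moment': array([-0.02762659,  0.06631847,  0.02761439]), 'finger_force': 0.0, 'finger_gap': 0.08523127608401748}
0.175 [   0   32  394   20 2144] [196.  41.] [0.8931 0.1432 0.1853]
0.175 [114  62  16  18 163] [122.  70.] [0.821  0.2914 0.1869]
0.175 [373 127  56  90 299] [395. 184.] [ 0.5886 -0.265   0.1849]
0.175 [   0  150   73  113 1206] [ 42. 204.] [0.5357 0.3997 0.182 ]
0.175 [568 181  16  98 534] [574
[... 2901 characters left out ...]
32 147   7   5  16] [235. 150.] [0.6933 0.0623 0.0926]
0.09 [  0 169  50  22 138] [ 20. 177.] [0.6162 0.5247 0.095 ]
0.09 [371 170  12  26  34] [376. 184.] [ 0.6252 -0.2426  0.0955]
0.09 [   5  195   85   94 1126] [ 36. 270.] [0.4059 0.4578 0.0959]
0.09 [548 195  11  89 209] [552. 240.] [ 0.5163 -0.61    0.0954]
0.09 [383 197  24  24  52] [395. 210.] [ 0.5692 -0.2822  0.0958]
0.09 [166 215  34  48 607] [184. 242.] [0.4851 0.149  0.0971]
0.09 [308 214  30  49 661] [323. 241.] [ 0.4961 -0.1331  0.0974]
0.09 [408 220  11   8  20] [412. 224.] [ 0.5432 -0.3182  0.0957]
0.09 [423 229  18   7  25] [432. 232.] [ 0.5256 -0.3618  0.0951]
0.09 [460 235  16   2  16] [468. 236.] [ 0.5207 -0.4335  0.0967]
```

View pics/scene1.png

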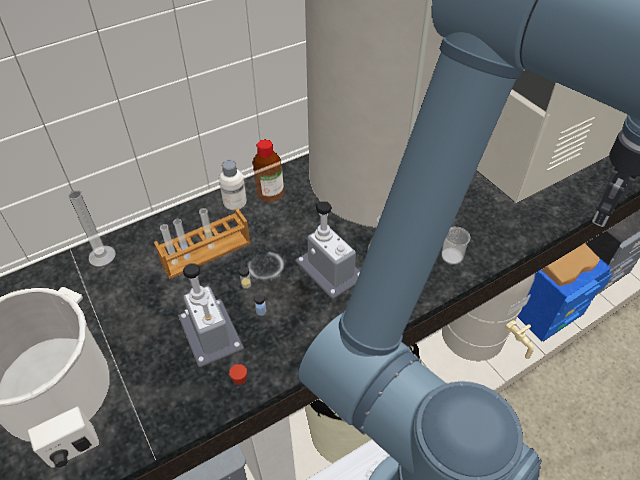

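View pics/top1.png

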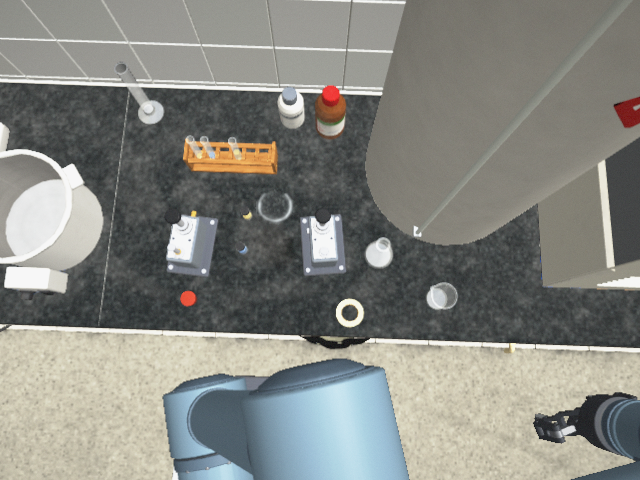

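The scene picture and the top picture agree on which pump is which. The left pump (knob at top-picture pixel 172,216) has its pin out, with the cap at z≈0.156. The right pump (knob 322,215, cap about 323,251) has its pin in, so that one is pump_a, with its knob at about (0.530, -0.129). A tall drum stands behind and to the right of it, so I'll approach from the robot's side.

Emit:
apply_moves(moves=[{"travel": [0.031,-0.028,-0.005],"rot": [0,0,0]},{"travel": [0.06,-0.055,-0.01],"rot": [0,0,0]},{"travel": [0.09,-0.082,-0.02],"rot": [0,0,0]},{"travel": [0.12,-0.11,-0.03],"rot": [0,0,0]},{"travel": [0.15,-0.137,-0.03],"rot": [0,0,0]}], hand=1, grip_force=20)

```text
time: 0.52
position: [0.292, -0.3586, 0.2876]
ee_rot: [[0.939, 0.343, 0.001], [0.343, -0.939, -0.002], [0.001, 0.002, -1.0]]
ft_force: [1.2, -0.4, 0.9]
finger_gap: 0.0254
finger_force: 0.0
```

Emit:
apply_moves(moves=[{"travel": [0.03,-0.028,0],"rot": [0,0,0]},{"travel": [0.06,-0.055,0],"rot": [0,0,0]},{"travel": [0.09,-0.082,0],"rot": [0,0,0]},{"travel": [0.12,-0.11,0],"rot": [0,0,0]},{"travel": [0.15,-0.137,0],"rot": [0,0,0]}])

```text
time: 0.93
position: [0.3853, -0.1775, 0.2861]
ee_rot: [[0.939, 0.343, -0.0], [0.343, -0.939, 0.0], [-0.0, -0.0, -1.0]]
ft_force: [0.3, 0.5, 0.9]
finger_gap: 0.0
finger_force: 0.0
```

```bash
python3 - <<'E'
from h import *
s=env.state(); p=s["position"];R=s["ee_rot"]
for n in("top","wrist"):
    im=env.get_image(n); cv2.imwrite(f"pics/{n}2.png",im["pixels"]); P=pts(im)
    m=(abs(P[...,0]-.53)<.04)&(abs(P[...,1]+.13)<.04)&(P[...,2]>.18)&(P[...,2]<.192)
    if m.sum()>10:
        (c,sz,a)=cv2.minAreaRect(P[m][:,:2].astype(np.float32)); cc=cv2.minEnclosingCircle(P[m][:,:2].astype(np.float32))
        print(n,m.sum(),c,sz,cc,np.nanmedian(P[m],0), R.T@(np.array([c[0],c[1],.185])-p))
    m=(abs(P[...,0]-.475)<.025)&(abs(P[...,1]+.134)<.025)&(P[...,2]>.1)&(P[...,2]<.16)
    if m.sum()>5: print("cap",m.sum(),np.nanmedian(P[m],0),np.nanmax(P[m][:,2]))
E
```

```text
wrist 478 (0.5193077921867371, -0.13511860370635986) (0.005907504353672266, 0.024617891758680344) ((0.5220720767974854, -0.13407786190509796), 0.01240797620266676) [ 0.51883824 -0.13502609  0.1834454 ] [0.14042948 0.00623593 0.10107134]
cap 538 [ 0.47499102 -0.13650352  0.10952067] 0.11219781589234012
```

View pics/wrist2.png

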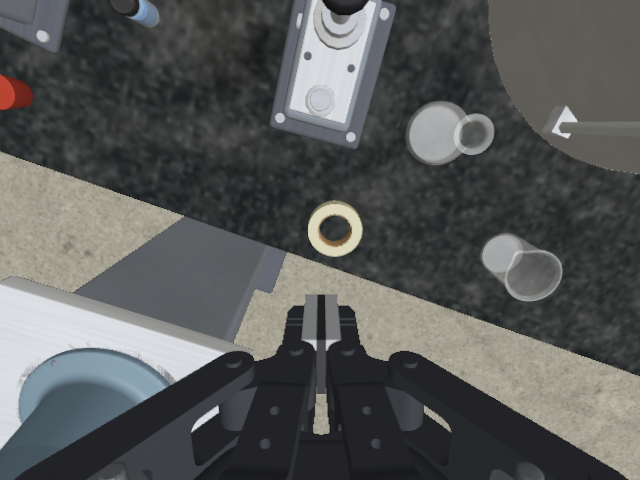

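The wrist picture shows the cap of pump_a at (320,99), fully in, and the knob cut off at the top edge near (345,5). I'll move closer to see the whole knob.

Emit:
apply_moves(moves=[{"travel": [0.03,0,0],"rot": [0,0,0]},{"travel": [0.06,0,0],"rot": [0,0,0]},{"travel": [0.08,0,0],"rot": [0,0,0]},{"travel": [0.08,0,0],"rot": [0,0,0]}])

```text
time: 1.37
position: [0.4628, -0.1518, 0.2856]
ee_rot: [[0.938, 0.346, 0.001], [0.346, -0.938, 0.0], [0.001, 0.0, -1.0]]
ft_force: [0.9, -0.3, 0.5]
finger_gap: -0.0001
finger_force: 0.0
```

```bash
python3 - <<'E'
from h import *
s=env.state(); p=s["position"];R=s["ee_rot"]
im=env.get_image("wrist"); cv2.imwrite(f"pics/wrist3.png",im["pixels"]); P=pts(im)
m=(abs(P[...,0]-.53)<.04)&(abs(P[...,1]+.13)<.04)&(P[...,2]>.178)&(P[...,2]<.192)
c,r=cv2.minEnclosingCircle(P[m][:,:2].astype(np.float32)); v=np.argwhere(m)
print(m.sum(),v.min(0),v.max(0),c,r,np.nanmedian(P[m],0), R.T@(np.array([c[0],c[1],.185])-p),p,s["ft_force"])
m=(abs(P[...,0]-.475)<.025)&(abs(P[...,1]+.134)<.025)&(P[...,2]>.1)&(P[...,2]<.16)
print("cap",np.nanmedian(P[m],0))
E
```

```text
2274 [106 301] [160 353] (0.5309741497039795, -0.13042299449443817) 0.015713270753622055 [ 0.53145264 -0.13021664  0.18435248] [0.07124145 0.00353311 0.10064215] [ 0.46282769 -0.15177807  0.28558176] [ 0.93974879 -0.34600705  0.48833588]
cap [ 0.47693811 -0.13604846  0.10943813]
```

View pics/wrist3.png

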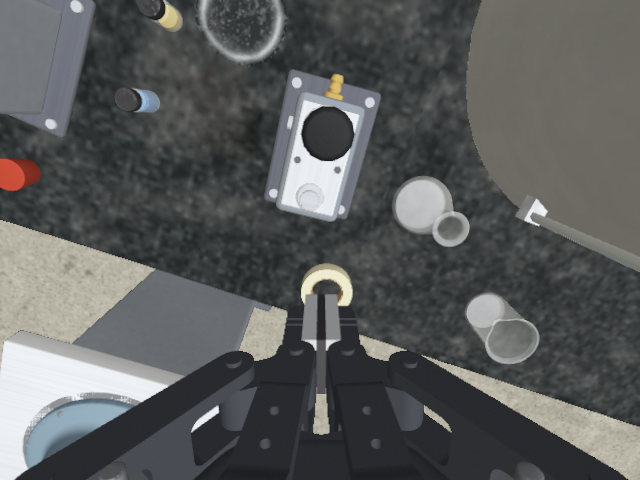

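The knob is seen whole at (327,133), and its measured radius and height fit (15.7 mm, z 0.184). The pin cap is at (310,195), nearly in. Now I'll move over the knob and down to just above it.

Emit:
apply_moves(moves=[{"travel": [0.035,0.002,0],"rot": [0,0,0]},{"travel": [0.071,0.0035,0.0],"rot": [0,0,0]},{"travel": [0.071,0.0035,0.03],"rot": [0,0,0]},{"travel": [0.071,0.0035,0.06],"rot": [0,0,0]},{"travel": [0.071,0.0035,0.066],"rot": [0,0,0]}])

```text
time: 1.83
position: [0.5249, -0.1309, 0.2155]
ee_rot: [[0.939, 0.343, -0.008], [0.343, -0.939, 0.002], [-0.007, -0.005, -1.0]]
ft_force: [-2.2, 0.8, -1.4]
finger_gap: -0.0006
finger_force: 0.0
```

Emit:
apply_moves(moves=[{"travel": [0,0,0.003],"rot": [0,0,0]},{"travel": [0,0,0.006],"rot": [0,0,0]},{"travel": [0,0,0.009],"rot": [0,0,0]},{"travel": [0,0,0.012],"rot": [0,0,0]},{"travel": [0,0,0.012],"rot": [0,0,0]}])

```text
time: 2.25
position: [0.5288, -0.1317, 0.2097]
ee_rot: [[0.939, 0.343, 0.003], [0.343, -0.939, -0.002], [0.002, 0.002, -1.0]]
ft_force: [-1.3, -0.4, 5.8]
finger_gap: -0.0004
finger_force: 2.4
```

Emit:
apply_moves(moves=[{"travel": [0,0,0.004],"rot": [0,0,0]},{"travel": [0,0,0.008],"rot": [0,0,0]},{"travel": [0,0,0.012],"rot": [0,0,0]},{"travel": [0,0,0.014],"rot": [0,0,0]},{"travel": [0,0,0.014],"rot": [0,0,0]}])

```text
time: 2.67
position: [0.5289, -0.1317, 0.1963]
ee_rot: [[0.939, 0.343, 0.003], [0.343, -0.939, -0.002], [0.002, 0.003, -1.0]]
ft_force: [-1.8, -0.9, 8.9]
finger_gap: -0.0001
finger_force: 4.4
```

Emit:
apply_moves(moves=[{"travel": [0,0,0.001],"rot": [0,0,0]},{"travel": [0,0,0.002],"rot": [0,0,0]},{"travel": [0,0,0.002],"rot": [0,0,0]},{"travel": [0,0,0.002],"rot": [0,0,0]}])

```text
time: 3.0
position: [0.5289, -0.1317, 0.1948]
ee_rot: [[0.939, 0.343, 0.003], [0.343, -0.939, -0.002], [0.002, 0.003, -1.0]]
ft_force: [-3.7, -0.3, 8.3]
finger_gap: 0.0
finger_force: 4.6
```

Emit:
apply_moves(moves=[{"travel": [0,0,0.001],"rot": [0,0,0]},{"travel": [0,0,0.002],"rot": [0,0,0]},{"travel": [0,0,0.003],"rot": [0,0,0]},{"travel": [0,0,0.003],"rot": [0,0,0]}])

```text
time: 3.33
position: [0.5289, -0.1317, 0.192]
ee_rot: [[0.939, 0.344, 0.003], [0.344, -0.939, -0.002], [0.002, 0.003, -1.0]]
ft_force: [-3.3, -0.1, 10.3]
finger_gap: -0.0002
finger_force: 5.1
```

Emit:
apply_moves(moves=[{"travel": [0,0,0.0005],"rot": [0,0,0]},{"travel": [0,0,0.001],"rot": [0,0,0]},{"travel": [0,0,0.001],"rot": [0,0,0]}])

```text
time: 3.58
position: [0.529, -0.1318, 0.192]
ee_rot: [[0.939, 0.344, 0.004], [0.344, -0.939, -0.003], [0.003, 0.004, -1.0]]
ft_force: [-4.9, 1.0, 15.9]
finger_gap: 0.0002
finger_force: 7.9
```

The stop is reached: the TCP holds at 0.192 while the force rises. Now I'll let the knob up.

Emit:
apply_moves(moves=[{"travel": [0,0,-0.006],"rot": [0,0,0]},{"travel": [0,0,-0.012],"rot": [0,0,0]},{"travel": [0,0,-0.018],"rot": [0,0,0]},{"travel": [0,0,-0.026],"rot": [0,0,0]},{"travel": [0,0,-0.026],"rot": [0,0,0]}])

```text
time: 4.0
position: [0.5292, -0.1312, 0.2163]
ee_rot: [[0.939, 0.344, 0.003], [0.344, -0.939, -0.001], [0.003, 0.002, -1.0]]
ft_force: [0.1, -0.1, -0.3]
finger_gap: -0.0
finger_force: 0.0
```

```bash
python3 - <<'E'
from h import *
s=env.state(); print(s["position"],s["ft_force"])
for n in("scene","wrist"):
    im=env.get_image(n);P=pts(im); cv2.imwrite(f"pics/{n}4.png",im["pixels"])
    m=(abs(P[...,0]-.477)<.012)&(abs(P[...,1]+.136)<.012)&(P[...,2]>.1)&(P[...,2]<.17)
    print(n,m.sum(),np.sort(P[m][:,2])[-60::10])
E
```

```text
[ 0.52916567 -0.13123973  0.21625871] [ 0.06677978 -0.12902287 -0.25600164]
scene 25 [0.10070997 0.10323084 0.11831245]
wrist 3 [0.10003384]
```

Stroke 1 is done and the scene depth shows the cap higher, about 0.118 or more. Next stroke.

Emit:
apply_moves(moves=[{"travel": [0,0,0.006],"rot": [0,0,0]},{"travel": [0,0,0.012],"rot": [0,0,0]},{"travel": [0,0,0.018],"rot": [0,0,0]},{"travel": [0,0,0.022],"rot": [0,0,0]},{"travel": [0,0,0.024],"rot": [0,0,0]}])

```text
time: 4.52
position: [0.529, -0.1312, 0.1918]
ee_rot: [[0.939, 0.344, 0.003], [0.344, -0.939, -0.001], [0.002, 0.002, -1.0]]
ft_force: [-6.7, 2.8, 28.0]
finger_gap: 0.0002
finger_force: 13.9
```

Emit:
apply_moves(moves=[{"travel": [0,0,0.001],"rot": [0,0,0]},{"travel": [0,0,0.002],"rot": [0,0,0]},{"travel": [0,0,0.002],"rot": [0,0,0]},{"travel": [0,0,0.002],"rot": [0,0,0]}])

```text
time: 4.85
position: [0.529, -0.1312, 0.1918]
ee_rot: [[0.939, 0.344, 0.004], [0.344, -0.939, -0.002], [0.003, 0.003, -1.0]]
ft_force: [-7.2, 2.5, 26.7]
finger_gap: -0.0004
finger_force: 13.1
```

Emit:
apply_moves(moves=[{"travel": [0,0,-0.006],"rot": [0,0,0]},{"travel": [0,0,-0.012],"rot": [0,0,0]},{"travel": [0,0,-0.018],"rot": [0,0,0]},{"travel": [0,0,-0.026],"rot": [0,0,0]},{"travel": [0,0,-0.026],"rot": [0,0,0]}])

```text
time: 5.27
position: [0.5283, -0.131, 0.2149]
ee_rot: [[0.939, 0.344, 0.0], [0.344, -0.939, -0.0], [0.0, 0.0, -1.0]]
ft_force: [-0.7, 0.2, -0.0]
finger_gap: 0.0001
finger_force: 0.0
```

Emit:
apply_moves(moves=[{"travel": [0,0,0.006],"rot": [0,0,0]},{"travel": [0,0,0.012],"rot": [0,0,0]},{"travel": [0,0,0.018],"rot": [0,0,0]},{"travel": [0,0,0.022],"rot": [0,0,0]},{"travel": [0,0,0.024],"rot": [0,0,0]}])

```text
time: 5.68
position: [0.5289, -0.1313, 0.1918]
ee_rot: [[0.939, 0.344, 0.003], [0.344, -0.939, -0.001], [0.002, 0.002, -1.0]]
ft_force: [-6.4, 2.4, 28.9]
finger_gap: 0.0002
finger_force: 14.9
```

Emit:
apply_moves(moves=[{"travel": [0,0,0.001],"rot": [0,0,0]},{"travel": [0,0,0.002],"rot": [0,0,0]},{"travel": [0,0,0.002],"rot": [0,0,0]},{"travel": [0,0,0.002],"rot": [0,0,0]}])

```text
time: 6.02
position: [0.5289, -0.1313, 0.1918]
ee_rot: [[0.939, 0.344, 0.004], [0.344, -0.939, -0.002], [0.003, 0.003, -1.0]]
ft_force: [-7.2, 2.5, 27.7]
finger_gap: 0.0002
finger_force: 14.0
```

Emit:
apply_moves(moves=[{"travel": [0,0,-0.006],"rot": [0,0,0]},{"travel": [0,0,-0.012],"rot": [0,0,0]},{"travel": [0,0,-0.018],"rot": [0,0,0]},{"travel": [0,0,-0.026],"rot": [0,0,0]},{"travel": [0,0,-0.026],"rot": [0,0,0]}])

```text
time: 6.43
position: [0.528, -0.131, 0.2146]
ee_rot: [[0.939, 0.344, -0.0], [0.344, -0.939, 0.0], [-0.0, -0.0, -1.0]]
ft_force: [-0.4, -0.2, -0.6]
finger_gap: 0.0004
finger_force: 0.0
```

```bash
python3 - <<'E'
from h import *
im=env.get_image("scene");P=pts(im); cv2.imwrite("pics/s5.png",cv2.resize(im["pixels"][190:310,270:390],(600,600)))
m=(abs(P[...,0]-.477)<.014)&(abs(P[...,1]+.136)<.014)&(P[...,2]>.1)&(P[...,2]<.17)
print(m.sum(),np.sort(P[m][:,2])[-60::10])
E
```

```text
47 [0.10034425 0.1022246  0.1188702  0.13678846 0.14222603]
```

View pics/s5.png

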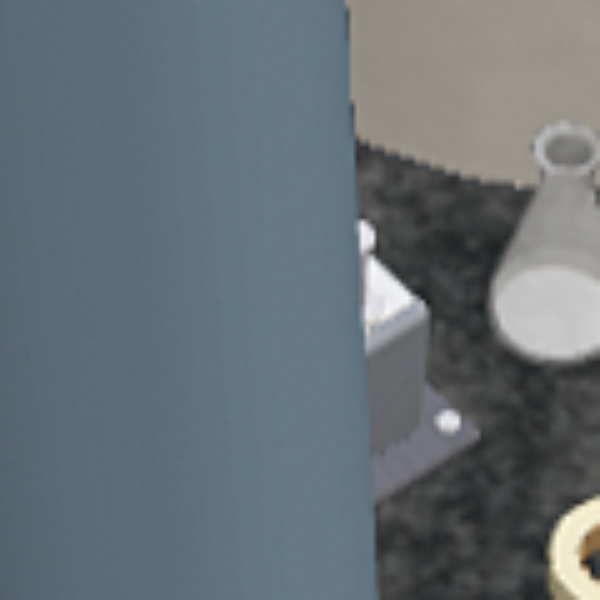

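The crop shows the cap at (365,235), partly hidden by the arm and about 0.143 m high, so the pin is not quite out. A fourth stroke is needed. After it I'll back off to where the wrist camera can see the pin.

Emit:
apply_moves(moves=[{"travel": [0,0,0.006],"rot": [0,0,0]},{"travel": [0,0,0.012],"rot": [0,0,0]},{"travel": [0,0,0.018],"rot": [0,0,0]},{"travel": [0,0,0.022],"rot": [0,0,0]},{"travel": [0,0,0.024],"rot": [0,0,0]}])

```text
time: 6.9
position: [0.5285, -0.1312, 0.1918]
ee_rot: [[0.939, 0.344, 0.002], [0.344, -0.939, -0.001], [0.001, 0.002, -1.0]]
ft_force: [-6.9, 3.1, 30.2]
finger_gap: -0.0
finger_force: 15.2
```

Emit:
apply_moves(moves=[{"travel": [0,0,0.0005],"rot": [0,0,0]},{"travel": [0,0,0.001],"rot": [0,0,0]},{"travel": [0,0,0.001],"rot": [0,0,0]}])

```text
time: 7.15
position: [0.5284, -0.1311, 0.1919]
ee_rot: [[0.939, 0.344, 0.003], [0.344, -0.939, -0.001], [0.002, 0.002, -1.0]]
ft_force: [-4.9, 2.2, 22.5]
finger_gap: 0.0003
finger_force: 11.5
```

Emit:
apply_moves(moves=[{"travel": [0,0,-0.006],"rot": [0,0,0]},{"travel": [0,0,-0.012],"rot": [0,0,0]},{"travel": [0,0,-0.018],"rot": [0,0,0]},{"travel": [0,0,-0.026],"rot": [0,0,0]},{"travel": [0,0,-0.026],"rot": [0,0,0]}])

```text
time: 7.57
position: [0.5282, -0.131, 0.2157]
ee_rot: [[0.939, 0.344, 0.0], [0.344, -0.939, -0.0], [-0.0, 0.0, -1.0]]
ft_force: [-0.6, 0.1, 0.3]
finger_gap: 0.0001
finger_force: 0.0
```

Emit:
apply_moves(moves=[{"travel": [0,0,-0.02],"rot": [0,0,0]},{"travel": [0,0,-0.05],"rot": [0,0,0]},{"travel": [0,0,-0.07],"rot": [0,0,0]},{"travel": [-0.03,0,-0.07],"rot": [0,0,0]},{"travel": [-0.07,0,-0.07],"rot": [0,0,0]}])

```text
time: 7.98
position: [0.4643, -0.1553, 0.2855]
ee_rot: [[0.938, 0.347, 0.003], [0.347, -0.938, -0.001], [0.002, 0.002, -1.0]]
ft_force: [-1.6, -1.1, -0.2]
finger_gap: 0.0001
finger_force: 0.0
```

Emit:
apply_moves(moves=[{"travel": [-0.02,0,0],"rot": [0,0,0]},{"travel": [-0.04,0,0],"rot": [0,0,0]},{"travel": [-0.04,0,0],"rot": [0,0,0]}])

```text
time: 8.23
position: [0.4214, -0.169, 0.2844]
ee_rot: [[0.94, 0.341, -0.004], [0.341, -0.94, 0.001], [-0.003, -0.002, -1.0]]
ft_force: [-0.5, -0.4, 0.3]
finger_gap: -0.0002
finger_force: 0.0
```

```bash
python3 - <<'E'
from h import *
s=env.state(); print(s["position"],s["ft_force"],s["time"])
for n in("wrist","scene","top"):
    im=env.get_image(n);P=pts(im); cv2.imwrite(f"pics/{n}6.png",im["pixels"])
    for nm,x,y,lo in(("cap",.477,-.136,.1),("capb",.463,.162,.1),("knob",.531,-.1304,.16)):
        m=(abs(P[...,0]-x)<.014)&(abs(P[...,1]-y)<.014)&(P[...,2]>lo)&(P[...,2]<.195)
        print(n,nm,m.sum(),np.sort(P[m][:,2])[-200::20].round(4), np.nanmedian(P[m],0))
E
```

```text
[ 0.42138804 -0.16897834  0.28435271] [-0.52631722 -0.36127453  0.34757319] 8.2333
wrist cap 615 [0.1529 0.153  0.1531 0.1531 0.1532 0.1533 0.1534 0.1536 0.1538 0.154 ] [ 0.47720416 -0.13681876  0.15248588]
wrist capb 0 [] [nan nan nan]
wrist knob 2754 [0.1856 0.1856 0.1857 0.1857 0.1858 0.1858 0.1859 0.186  0.1861 0.1863] [ 0.53086234 -0.13051571  0.18444008]
scene cap 0 [] [nan nan nan]
scene capb 190 [0.1    0.1014 0.1035 0.1091 0.1174 0.1281 0.1395 0.1533 0.1549 0.1565] [0.45969747 0.16114843 0.12549233]
scene knob 0 [] [nan nan nan]
top cap 0 [] [nan nan nan]
top capb 162 [0.1    0.1011 0.1024 0.1045 0.1112 0.1337 0.1554 0.1574 0.1602] [0.46205905 0.15981022 0.11116745]
top knob 0 [] [nan nan nan]
  return np.nanmean(a, axis, out=out, keepdims=keepdims)
```

View pics/wrist6.png

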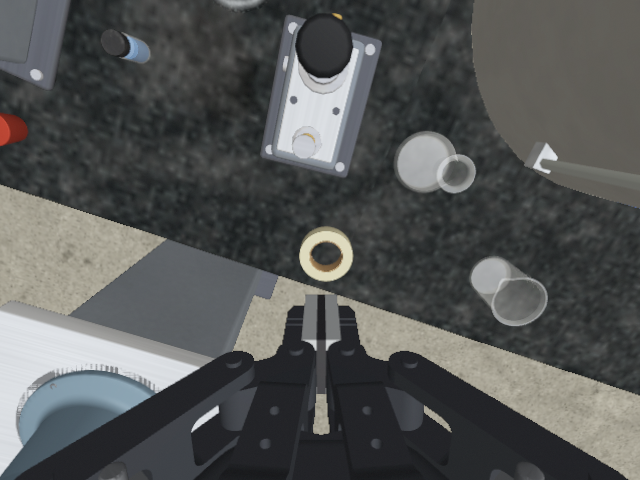

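The wrist picture shows the cap at (305,145), about 0.153 m high, and the knob up at (324,45). I'll check for the brass ring in a crop.

```bash
python3 - <<'E'
import cv2
i=cv2.imread("pics/wrist6.png"); cv2.imwrite("pics/c7.png",cv2.resize(i[115:175,270:345],(750,600),interpolation=cv2.INTER_CUBIC))
E
```

```text
(no output)
```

View pics/c7.png

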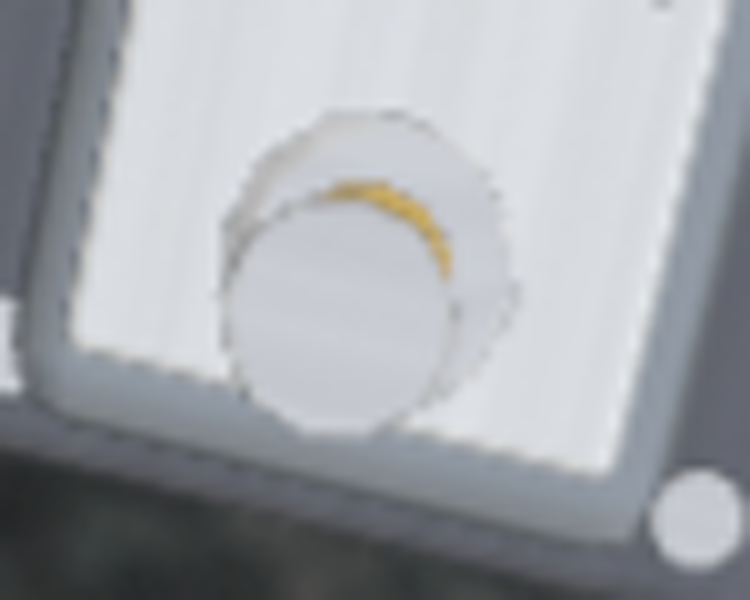

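The brass ring shows just above the sleeve at (400,215) in the crop, so the pin looks fully out. The height reads about 1 mm low, though, and an extra stroke does nothing if the pin is already out, so I'll add one more full stroke to be sure.

Emit:
apply_moves(moves=[{"travel": [0.03,0,0],"rot": [0,0,0]},{"travel": [0.06,0,0],"rot": [0,0,0]},{"travel": [0.09,0,0],"rot": [0,0,0]},{"travel": [0.112,0.001,0],"rot": [0,0,0]},{"travel": [0.112,0.001,0],"rot": [0,0,0]}])

```text
time: 8.8
position: [0.5346, -0.1294, 0.2838]
ee_rot: [[0.938, 0.347, 0.001], [0.347, -0.938, 0.001], [0.001, -0.001, -1.0]]
ft_force: [-0.1, -0.3, 0.5]
finger_gap: 0.0002
finger_force: 0.0
```

Emit:
apply_moves(moves=[{"travel": [0,0,0.03],"rot": [0,0,0]},{"travel": [0,0,0.055],"rot": [0,0,0]},{"travel": [0,0,0.068],"rot": [0,0,0]},{"travel": [0,0,0.068],"rot": [0,0,0]}])

```text
time: 9.13
position: [0.5284, -0.13, 0.2132]
ee_rot: [[0.939, 0.344, -0.007], [0.344, -0.939, 0.003], [-0.006, -0.005, -1.0]]
ft_force: [-0.2, -0.1, -0.2]
finger_gap: 0.0004
finger_force: 0.0
```

Emit:
apply_moves(moves=[{"travel": [0,0,0.006],"rot": [0,0,0]},{"travel": [0,0,0.011],"rot": [0,0,0]},{"travel": [0,0,0.016],"rot": [0,0,0]},{"travel": [0,0,0.02],"rot": [0,0,0]},{"travel": [0,0,0.022],"rot": [0,0,0]}])

```text
time: 9.55
position: [0.531, -0.1312, 0.197]
ee_rot: [[0.939, 0.344, 0.002], [0.344, -0.939, -0.001], [0.002, 0.001, -1.0]]
ft_force: [-3.2, 1.9, 9.2]
finger_gap: -0.0001
finger_force: 4.4
```

Emit:
apply_moves(moves=[{"travel": [0,0,0.0005],"rot": [0,0,0]},{"travel": [0,0,0.001],"rot": [0,0,0]},{"travel": [0,0,0.001],"rot": [0,0,0]}])

```text
time: 9.8
position: [0.531, -0.1312, 0.1966]
ee_rot: [[0.939, 0.344, 0.003], [0.344, -0.939, -0.001], [0.002, 0.002, -1.0]]
ft_force: [-3.9, 2.3, 8.6]
finger_gap: -0.0002
finger_force: 4.4
```

Emit:
apply_moves(moves=[{"travel": [0,0,-0.006],"rot": [0,0,0]},{"travel": [0,0,-0.012],"rot": [0,0,0]},{"travel": [0,0,-0.018],"rot": [0,0,0]},{"travel": [0,0,-0.026],"rot": [0,0,0]},{"travel": [0,0,-0.026],"rot": [0,0,0]}])

```text
time: 10.22
position: [0.5317, -0.1318, 0.2225]
ee_rot: [[0.939, 0.344, 0.004], [0.344, -0.939, -0.002], [0.003, 0.003, -1.0]]
ft_force: [0.2, -0.3, -0.2]
finger_gap: -0.0
finger_force: 0.0
```

Emit:
apply_moves(moves=[{"travel": [0,0,-0.02],"rot": [0,0,0]},{"travel": [0,0,-0.05],"rot": [0,0,0]},{"travel": [0,0,-0.07],"rot": [0,0,0]},{"travel": [-0.03,0,-0.07],"rot": [0,0,0]},{"travel": [-0.07,0,-0.07],"rot": [0,0,0]}])

```text
time: 10.63
position: [0.4673, -0.156, 0.2916]
ee_rot: [[0.938, 0.346, 0.005], [0.346, -0.938, -0.002], [0.004, 0.004, -1.0]]
ft_force: [0.2, -0.7, 0.2]
finger_gap: 0.0002
finger_force: 0.0
```

Emit:
apply_moves(moves=[{"travel": [-0.02,0,0],"rot": [0,0,0]},{"travel": [-0.04,0,0],"rot": [0,0,0]},{"travel": [-0.04,0,0],"rot": [0,0,0]},{"travel": [-0.04,0,0],"rot": [0,0,0]},{"travel": [-0.04,0,0],"rot": [0,0,0]}])

```text
time: 11.05
position: [0.4277, -0.1692, 0.2904]
ee_rot: [[0.939, 0.344, 0.001], [0.344, -0.939, -0.0], [0.001, 0.001, -1.0]]
ft_force: [0.4, 0.6, 0.1]
finger_gap: 0.0003
finger_force: 0.0
```

```bash
python3 - <<'E'
from h import *
im=env.get_image("wrist");P=pts(im)
for nm,x,y,lo in(("cap",.477,-.136,.13),("knob",.531,-.1304,.16)):
    m=(abs(P[...,0]-x)<.014)&(abs(P[...,1]-y)<.014)&(P[...,2]>lo)&(P[...,2]<.195)
    print(nm,m.sum(),np.nanmedian(P[m],0))
E
```

```text
cap 421 [ 0.47580393 -0.13651834  0.15304717]
knob 2479 [ 0.53087843 -0.13058324  0.18446088]
```

That stroke was about 5 mm short of the stop, so it doesn't count. I'll do it properly.

Emit:
apply_moves(moves=[{"travel": [0.03,0,0],"rot": [0,0,0]},{"travel": [0.06,0,0],"rot": [0,0,0]},{"travel": [0.09,0,0],"rot": [0,0,0]},{"travel": [0.11,0,0],"rot": [0,0,0]},{"travel": [0.11,0,0],"rot": [0,0,0]}])

```text
time: 11.52
position: [0.5344, -0.1295, 0.2892]
ee_rot: [[0.938, 0.347, 0.001], [0.347, -0.938, 0.001], [0.001, -0.0, -1.0]]
ft_force: [-0.7, -1.3, -1.0]
finger_gap: -0.0002
finger_force: 0.0
```

Emit:
apply_moves(moves=[{"travel": [0,0,0.03],"rot": [0,0,0]},{"travel": [0,0,0.055],"rot": [0,0,0]},{"travel": [0,0,0.07],"rot": [0,0,0]},{"travel": [0,0,0.07],"rot": [0,0,0]},{"travel": [0,0,0.07],"rot": [0,0,0]}])

```text
time: 11.93
position: [0.5297, -0.1308, 0.2195]
ee_rot: [[0.939, 0.344, -0.002], [0.344, -0.939, 0.001], [-0.002, -0.002, -1.0]]
ft_force: [0.6, -0.1, 0.2]
finger_gap: -0.0003
finger_force: 0.0
```

Emit:
apply_moves(moves=[{"travel": [0,0,0.006],"rot": [0,0,0]},{"travel": [0,0,0.012],"rot": [0,0,0]},{"travel": [0,0,0.018],"rot": [0,0,0]},{"travel": [0,0,0.024],"rot": [0,0,0]},{"travel": [0,0,0.024],"rot": [0,0,0]}])

```text
time: 12.35
position: [0.5319, -0.1318, 0.1974]
ee_rot: [[0.939, 0.344, 0.004], [0.344, -0.939, -0.001], [0.003, 0.003, -1.0]]
ft_force: [-1.2, 0.4, 9.1]
finger_gap: 0.0003
finger_force: 4.2
```

Emit:
apply_moves(moves=[{"travel": [0,0,0.002],"rot": [0,0,0]},{"travel": [0,0,0.004],"rot": [0,0,0]},{"travel": [0,0,0.006],"rot": [0,0,0]},{"travel": [0,0,0.0065],"rot": [0,0,0]},{"travel": [0,0,0.0065],"rot": [0,0,0]}])

```text
time: 12.77
position: [0.5319, -0.1318, 0.1921]
ee_rot: [[0.939, 0.344, 0.005], [0.344, -0.939, -0.002], [0.004, 0.003, -1.0]]
ft_force: [-2.0, 1.5, 10.7]
finger_gap: -0.0001
finger_force: 5.0
```

Emit:
apply_moves(moves=[{"travel": [0,0,0.0005],"rot": [0,0,0]},{"travel": [0,0,0.001],"rot": [0,0,0]},{"travel": [0,0,0.0015],"rot": [0,0,0]},{"travel": [0,0,0.0015],"rot": [0,0,0]}])

```text
time: 13.1
position: [0.532, -0.1318, 0.192]
ee_rot: [[0.939, 0.344, 0.006], [0.344, -0.939, -0.002], [0.004, 0.004, -1.0]]
ft_force: [-3.9, 1.0, 16.5]
finger_gap: -0.0005
finger_force: 8.3
```

Emit:
apply_moves(moves=[{"travel": [0,0,-0.006],"rot": [0,0,0]},{"travel": [0,0,-0.012],"rot": [0,0,0]},{"travel": [0,0,-0.018],"rot": [0,0,0]},{"travel": [0,0,-0.026],"rot": [0,0,0]},{"travel": [0,0,-0.026],"rot": [0,0,0]}])

```text
time: 13.52
position: [0.5314, -0.1317, 0.2162]
ee_rot: [[0.939, 0.344, 0.003], [0.344, -0.939, -0.001], [0.002, 0.002, -1.0]]
ft_force: [-0.8, -0.2, -0.8]
finger_gap: 0.0001
finger_force: 0.0
```

Emit:
apply_moves(moves=[{"travel": [0,0,-0.02],"rot": [0,0,0]},{"travel": [0,0,-0.05],"rot": [0,0,0]},{"travel": [0,0,-0.07],"rot": [0,0,0]},{"travel": [-0.03,0,-0.07],"rot": [0,0,0]},{"travel": [-0.07,0,-0.07],"rot": [0,0,0]}])

```text
time: 13.93
position: [0.4669, -0.1558, 0.2851]
ee_rot: [[0.938, 0.347, 0.004], [0.347, -0.938, -0.002], [0.003, 0.003, -1.0]]
ft_force: [-0.4, -0.9, -0.8]
finger_gap: -0.0
finger_force: 0.0
```

Emit:
apply_moves(moves=[{"travel": [-0.02,0,0],"rot": [0,0,0]},{"travel": [-0.04,0,0],"rot": [0,0,0]},{"travel": [-0.04,0,0],"rot": [0,0,0]},{"travel": [-0.04,0,0],"rot": [0,0,0]},{"travel": [-0.04,0,0],"rot": [0,0,0]}])

```text
time: 14.35
position: [0.4275, -0.169, 0.2841]
ee_rot: [[0.939, 0.344, 0.0], [0.344, -0.939, 0.0], [0.0, -0.0, -1.0]]
ft_force: [-0.6, -0.3, 0.2]
finger_gap: -0.0003
finger_force: 0.0
```

```bash
python3 - <<'E'
from h import *
im=env.get_image("wrist");P=pts(im); cv2.imwrite("pics/w9.png",im["pixels"])
for nm,x,y,lo in(("cap",.477,-.136,.13),("knob",.531,-.1304,.16)):
    m=(abs(P[...,0]-x)<.014)&(abs(P[...,1]-y)<.014)&(P[...,2]>lo)&(P[...,2]<.195)
    print(nm,m.sum(),np.nanmedian(P[m],0))
E
```

```text
cap 440 [ 0.47579801 -0.13647485  0.15304166]
knob 2648 [ 0.53088805 -0.13050917  0.18449526]
```

View pics/w9.png

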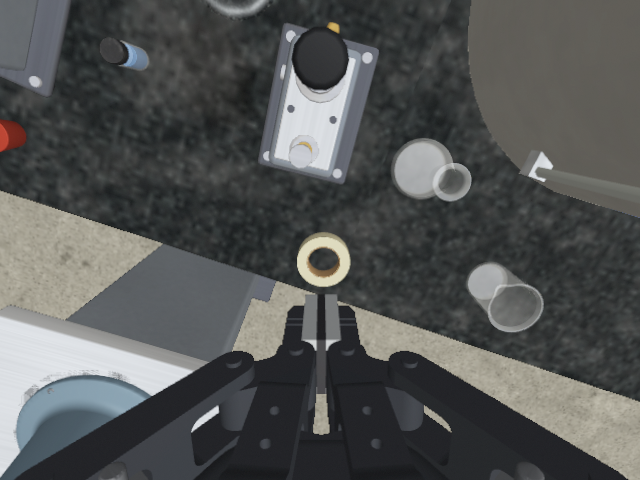

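The last full stroke left the cap at 0.153 m (301,152), unchanged, so the pin is fully out, and the brass ring shows. The knob is up at (320,58) and nothing in view has shifted, so I'm handing in.

```bash
python3 -c "
from workcell import env
print(env.job_done())"
```

```text
the job is handed in; nothing more can be done
None
```

Pump A's indicator pin is fully out with its brass ring showing and its knob is up; it took four full strokes, then two extra presses as a check (one short, one full) that did not move the pin, and the job was handed in at about 14.4 s.

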